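# Push a power module home in the test dock

### The arm

A 6-joint arm with a two-finger parallel gripper is mounted at the origin on a cart in front of the work surface, level with it; the furniture and walls round the work are solid. World frame = base frame: x ahead of the robot, y to its left, z up, the work surface at z = 0. Lengths are in mm, angles in rad, forces in N, time in s.
With the tool pointing down it reaches from about 275 to 750 mm from the base axis. Payload 10.2 kg.
Tool frame: the origin (TCP) lies at the very end of the fingers, on their centre line; the grasp point (between the pads) lies 19 mm behind it; z points along the fingers, y is the line along which they close (so a half turn about z gives the same grasp; the last joint's range is limited). The gripper opens to 85 mm and grips with 20 to 120 N. Pads are 22 mm wide; open, the fingers measure 114 mm over their backs; the gripper's body (76 mm by 85 mm) begins 54 mm behind the grasp point. The pads swing forward as they close: fully open they stand 13 mm farther back than shut.
Start: joints at [-1.338, 0.313, 1.498, -0, 1.331, -0.223], TCP at [231.084, -471.414, 231.294] pointing down, gripper open.
Joint ranges: [-2.94, 2.94], [-0.97, 2.17], [0.19, 2.56], [-1.23, 4.37], [0.02, 3.11], [-2.88, 2.88]. Speed limits (rad/s): [2.39, 2.39, 3.01, 3.14, 3.14, 3.14].

### API

Orientations are given as a unit quaternion [w, x, y, z].
In Python, from rig import * gives the robot as it stands. The module is installed in compiled form; this text tells all that it offers.
- The arm moves only by the shell command python3 -m crank 'ROWS' [FORCE]. ROWS is JSON, a list that holds one entry, the list of rows, each a list of 7 numbers: the shift along the tool's x, y, z in units of 25 mm (1.0 is 25 mm), then the turn, a rotation vector about the tool's x, y, z in units of 8 degrees (1.0 is 8 degrees), then the finger opening in mm, from 0 to 85.4. A call has exactly 8 rows; each row shifts and turns the commanded pose from where the row before left it, along the tool's axes as they then stand; what a row does not reach is not made up. A row lasts 1/10 s, in which the tool goes at most 50 mm and 8.59 degrees, less where a joint would pass 70% of its speed; a pose out of reach is approached as far as the arm can. A call is refused whole if a number of a shift passes 1 or a number of a turn 1, either way. A call with a gripper value outside its range is refused whole. The fingers move at their own pace and stop on an object; FORCE is the grip in N (left out, the last holds). Time passes only in rows, so rows that do not move let the fingers close, or fill a call up. It gives the time, the measured TCP pose, the force, the opening and the grip force at its end, in the units of the state.
- sense(): the state, without advancing time (a new reading comes with each control period).
- capture(name): name is "scene" or "top" or "wrist"; returns the picture (420x560x3 uint8, blue, green, red); there is no depth.
- camera_model(name): a dict with "fx", "fy", "cx", "cy" (pixels), "k1" (the pictures are not rectified: a ray, as slopes to the right and down, at radius r is drawn at 1 + k1 r^2 times it, then the intrinsics apply), "world_from_camera" (4x4, takes a point from camera to world coordinates); the wrist camera has in their place "T_tool_cam" (4x4, takes a point from camera to tool coordinates, whose origin is the TCP and whose axes are the flange's). Camera axes: x right, y up, looking along -z (the intrinsics and any distortion apply to the point x, -y, -z); pixel columns grow to the right and rows downward; lengths in mm; the calibration is good to about 2 mm. A picture is of the moment at which its call begins: read the wrist's pose just before it. camera_model takes no time and is no camera call.
- finish_job(): hands the job in; it is judged then, once.
The state is a dict: "time_s": time; "joints": joint angles; "dq": joint speeds; "tau": joint torques, N m; "eef_pos": TCP position; "ee_rot": TCP orientation; "force": force on the tool from outside, world axes, zero at the start; "wrist_torque": the same for the moment, N m; "grip_width": opening from 0.0 (shut) to 1.0 (fully open); "grip_force": force on a finger pad.
Only numpy, scipy, OpenCV 4.12 (cv2) and the standard library are available. Lean on these libraries where they do the work, as an engineer would, in place of code of your own. Each camera call takes 0.05 s, during which the arm holds its last target. There are 200 camera calls.

### The job

Take the power module to the test dock: set it down on the dock's deck with its contact end just inside the mouth of the white guides, and let go of it. Then push it gently along the guides into the sleeve, against the sprung contacts, until the latch catches and it stays fully home when you take your hand away. Do not ram it, and leave the other things on the bench alone.

Things in the scene. Friction and masses are not known exactly. Their poses are not given: they have to be found in the camera images.
- dock: Fixed test dock. Grey base plate 290 x 144 x 12 mm, x -170 to 120 mm, y -72 to 72; its top is the deck. Origin: underside, on the centre line, below the throat where the white guides become parallel. +x: push direction into the dock, z up. Guides 12 mm thick, 24 mm above the deck, converge from 92 mm clear at x = -60 to 52 mm at x = 0, then parallel. Over 30 N on the module is ramming.
- throat (a point): Centre of the deck at the throat of the guides, 12 mm above the dock's origin, same axes. With the latch caught and the hand away the module's front end stays 64 to 92 mm past this point (+x); if the latch has not caught, the spring plate pushes it back out by about 30 mm.
- sleeve_entry (a point): Centre of the deck at the entry of the blue sleeve, 32 mm past the throat. The sleeve is 52 mm wide and 41 mm high inside, 84 mm long, roof top 45 mm above the deck, so the module can only go in along the guides. In it is the contact head, clamped by hand somewhere within a 26 mm span of depth and not measured: find it by feel.
- module: Loose power module, a box 110 x 50 x 36 mm (x, y, z), about 0.25 kg: aluminium middle, black end caps, orange band near its front. Origin: centre of its underside; +x is its front, the contact end (three brass pads), which must go into the dock first; z up. Grasp it from above across the 50 mm sides. Its underside and back face are smooth plastic and slide easily.
- module_front (a point): Centre of the module's front end face (contact end), 18 mm above its underside. From 32 mm before home it meets a sprung contact plate: about 3 N, rising to 5 N, besides 1 to 4 N of friction and latch drag. At home a pawl in the deck snaps up behind the module's front foot; 2 mm further on is a rigid stop.
- module_back (a point): Centre of the module's flat back end face (the face to push on), 18 mm above its underside.
- flux_bottle: Bystander: small amber bottle with a black spout, 28 mm across, 97 mm high, standing loose; origin at the centre of its foot.
- screwdriver: Bystander: screwdriver with an orange handle, 180 mm long, lying loose along its own y axis; origin at its middle.
- multimeter: Bystander: blue hand-held multimeter, 176 x 86 mm on plan, leaning up to 139 mm high, standing loose; origin at the centre of its foot.
Things that resemble listed ones, but are neither listed nor needed, are in the scene too. Of the things shaped like the module, the aluminium one is meant.

How it is judged:
By the outcome, as a careful person would: the job done as asked, in the order asked, and still so for the second after the job is handed in, with the robot touching nothing.
It also fails if it takes over 67 s, if anything falls off the work surface, if the arm or the gripper's body presses on something with over 40 N, if the wrist force passes 120 N, or if a joint passes its speed limit or range.

## Working session

There is one attempt and no reset: what is moved stays moved. The work goes in short steps, Python scripts to look and compute and a shell command to move; the robot and the scene stay as the last step left them, time stands still between calls to the robot, and variables do not carry over. Pictures are saved under pics/ and viewed, at most 10 in all, crops included, and the job is handed in when it is done.

```bash
mkdir -p pics; python3 - <<'E'
from rig import *
import cv2
s=sense();print(s)
for n in("scene","top","wrist"):
    print(n,camera_model(n)); 
    if n!="wrist": cv2.imwrite(f"pics/{n}0.png",capture(n))
E
```

```text
{'time_s': 0.0, 'joints': array([-1.33836247e+00,  3.13466148e-01,  1.49843375e+00,  6.22734901e-06,
        1.33100426e+00, -2.23421352e-01]), 'dq': array([-0.00120406, -0.00138939, -0.00092745,  0.00083574, -0.00047275,
       -0.00041385]), 'tau': array([-1.33835616e-03, -4.12268257e+01, -2.59746248e+01, -2.91866982e-04,
        4.08960390e-03,  2.89479246e-06]), 'eef_pos': array([ 231.0409038 , -471.14371619,  230.72807025]), 'ee_rot': array([-6.55760385e-04,  9.74136722e-01,  2.25958442e-01,  6.90883038e-08]), 'force': array([-0.26860386, -0.14088348,  0.11761112]), 'wrist_torque': array([ 0.01496211,  0.06593998, -0.01788066]), 'grip_force': 0.0, 'grip_width': 1.0012024428806665}
scene {'fx': 468.33071284846216, 'fy': 468.33071284846216, 'cx': 281.793953847933, 'cy': 203.23783311172235, 'k1': -0.0008433382032930448, 'world_from_camera': array([[-8.30435145e-01,  3.27764621e-01, -4.50497306e-01,
         7.46869705e+01],
       [-5.56962250e-01, -4.69477531e-01,  6.85115976e-01,
         7.98092660e+02],
       [ 1.30584151e-02,  8.19854378e-01,  5.72423162e-01,
         5.84595
[... 389 characters left out ...]
4e-02,
         1.52955250e+02],
       [-1.16544124e-02,  1.48772587e-01,  9.88802757e-01,
         1.23447131e+03],
       [ 0.00000000e+00,  0.00000000e+00,  0.00000000e+00,
         1.00000000e+00]])}
wrist {'fx': 295.42492237107024, 'fy': 295.42492237107024, 'cx': 276.0617493992003, 'cy': 207.49170785037035, 'k1': -0.0006586252490382579, 'T_tool_cam': array([[-1.01696257e-03,  9.65203526e-01,  2.61497837e-01,
         6.51237900e+01],
       [ 9.99999167e-01,  1.18949900e-03, -5.01521939e-04,
        -2.65536520e-01],
       [-7.95122159e-04,  2.61497109e-01, -9.65203932e-01,
        -1.43346699e+02],
       [ 0.00000000e+00,  0.00000000e+00,  0.00000000e+00,
         1.00000000e+00]])}
```

View pics/scene0.png

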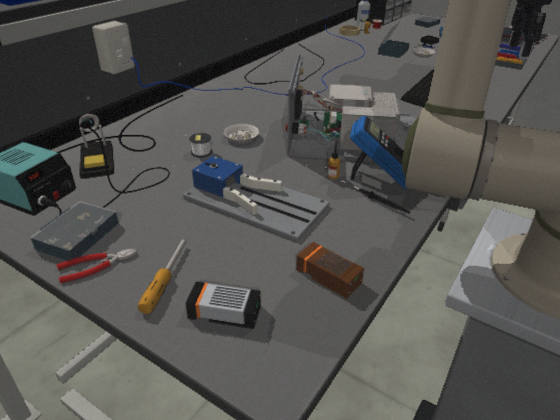

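View pics/top0.png

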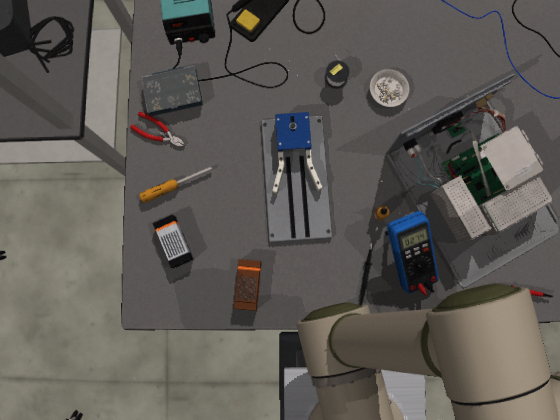

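The scene view shows the aluminium module at about (224,303) with its orange band to the left, and the copper lookalike at (330,268). In the top view the module is at about (173,241), orange end up. The dock is at (297,180) with its sleeve at (293,130), so the push direction is up, roughly world +x.

```bash
cat > h.py <<'E'
from rig import *
import cv2, numpy as np
from scipy.spatial.transform import Rotation as R
def tool():
    s=sense(); q=s['ee_rot']; T=np.eye(4); T[:3,:3]=R.from_quat([q[1],q[2],q[3],q[0]]).as_matrix(); T[:3,3]=s['eef_pos']; return T
def cam(n,T=None):
    m=camera_model(n)
    return m, (m['world_from_camera'] if n!='wrist' else (tool() if T is None else T)@m['T_tool_cam'])
def rays(mc,px):
    m,C=mc; px=np.atleast_2d(px).astype(float)
    d=np.stack([(px[:,0]-m['cx'])/m['fx'],(px[:,1]-m['cy'])/m['fy']],1)
    u=d.copy()
    for _ in range(10): u=d/(1+m['k1']*(u**2).sum(1,keepdims=True))
    D=np.c_[u[:,0],-u[:,1],-np.ones(len(u))]@C[:3,:3].T
    return C[:3,3],D
def onz(mc,px,z):
    o,D=rays(mc,px); return o+D*((z-o[2])/D[:,2])[:,None]
def tri(mc1,p1,mc2,p2):
    o1,d1=rays(mc1,p1);o2,d2=rays(mc2,p2)
    out=[]
    for a,b in zip(d1,d2):
        t=np.linalg.lstsq(np.c_[a,-b],o2-o1,rcond=None)[0]
        A=o1+t[0]*a;B=o2+t[1]*b; out.append(np.r_[(A+B)/2,np.linalg.norm(A-B)])
    return np.array(out)
def proj(mc,P):
    m,C=mc; p=(np.atleast_2d(P)-C[:3,3])@C[:3,:3]
    u=np.c_[p[:,0]/-p[:,2],-p[:,1]/-p[:,2]]
    u=u*(1+m['k1']*(u**2).sum(1,keepdims=True))
    return u*m['fx']+[m['cx'],m['cy']]
E
python3 - <<'E'
from h import *
c=cam('top'); np.set_printoptions(precision=1,suppress=True)
print('module band,back,mid',onz(c,[[166,221],[181,262],[173,241]],36))
print('dock base corners',onz(c,[[264,121],[325,116],[331,241],[270,245]],12))
print('sleeve roof',onz(c,[[275,150],[311,150],[309,114],[279,114]],57))
print('others: driver, meter, bottle',onz(c,[[215,168],[142,198],[382,212]],10))
T=tool();print(T[:3,:3])
im=cv2.imread('pics/top0.png')
cv2.imwrite('pics/crop0.png',cv2.resize(im[95:285,120:345],None,fx=3.5,fy=3.15,interpolation=cv2.INTER_CUBIC))
E
```

```text
module band,back,mid [[481.  422.   36. ]
 [388.5 386.4  36. ]
 [435.6 405.2  36. ]]
dock base corners [[719.1 200.5  12. ]
 [729.7  56.5  12. ]
 [434.5  49.7  12. ]
 [426.9 188.2  12. ]]
sleeve roof [[636.5 174.3  57. ]
 [635.6  93.5  57. ]
 [720.1  96.4  57. ]
 [720.9 164.6  57. ]]
others: driver, meter, bottle [[607.6 315.3  10. ]
 [538.7 485.9  10. ]
 [499.9 -69.5  10. ]]
[[ 0.9  0.4 -0. ]
 [ 0.4 -0.9  0. ]
 [ 0.  -0.  -1. ]]
```

View pics/crop0.png

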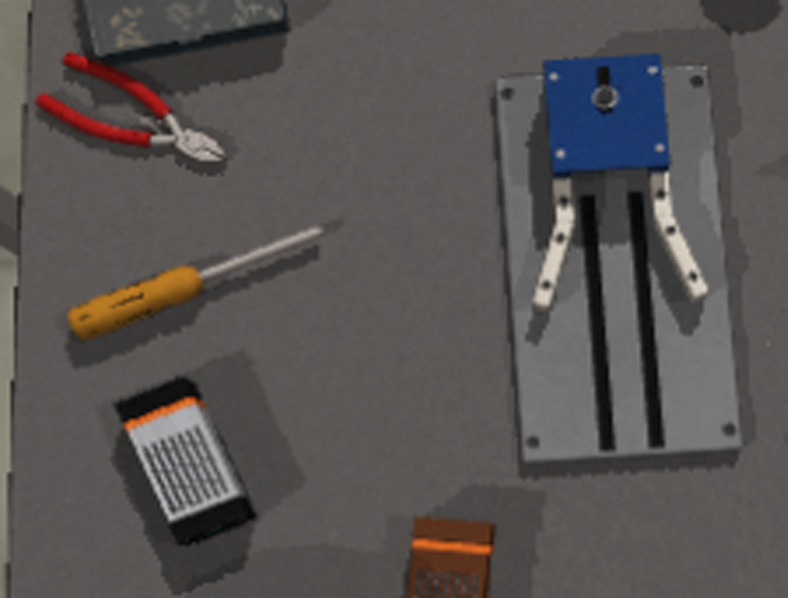

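The enlarged crop confirms it. The module's orange and black front points up-left, about 21° from world +x. The dock's yaw is about 2°, its sleeve mouth at crop (606,172), and the guides open downward. The deck is free.

Next I carry the hand across to hover over the module.

```bash
A='[[[0.8,-1,0,0,0,0,85],[0.8,-1,0,0,0,0,85],[0.8,-1,0,0,0,0,85],[0.8,-1,0,0,0,0,85],[0.8,-1,0,0,0,0,85],[0.8,-1,0,0,0,0,85],[0.8,-1,0,0,0,0,85],[0.8,-1,0,0,0,0,85]]]' true
python3 -m crank '[[[0.8,-1,0,0,0,0,85],[0.8,-1,0,0,0,0,85],[0.8,-1,0,0,0,0,85],[0.8,-1,0,0,0,0,85],[0.8,-1,0,0,0,0,85],[0.8,-1,0,0,0,0,85],[0.8,-1,0,0,0,0,85],[0.8,-1,0,0,0,0,85]]]'
python3 -m crank '[[[0.8,-1,0,0,0,0,85],[0.8,-1,0,0,0,0,85],[0.8,-1,0,0,0,0,85],[0.8,-1,0,0,0,0,85],[0.8,-1,0,0,0,0,85],[0.8,-1,0,0,0,0,85],[0.8,-1,0,0,0,0,85],[0.8,-1,0,0,0,0,85]]]'
```

```text
time_s: 0.9
eef_pos: [286.7, -220.0, 231.1]
ee_rot: [-0.0, 0.974, 0.226, -0.0]
force: [0.6, -1.0, -0.5]
grip_width: 0.994
grip_force: 0.0
time_s: 1.7
eef_pos: [342.3, 30.0, 231.3]
ee_rot: [-0.0, 0.974, 0.226, 0.0]
force: [0.6, -0.5, -0.4]
grip_width: 0.997
grip_force: 0.0
```

```bash
python3 -m crank '[[[0.83,-1,0,0,0,0,85],[0.83,-1,0,0,0,0,85],[0.83,-1,0,0,0,0,85],[0.83,-1,0,0,0,0,85],[0.83,-1,0,0,0,0,85],[0.83,-1,0,0,0,0,85],[0.83,-1,0,0,0,0,85],[0.83,-1,0,0,0,0,85]]]' >/dev/null
python3 -m crank '[[[0.83,-1,0.4,0,0,0.1,85],[0.83,-1,0.4,0,0,0.1,85],[0.83,-1,0.4,0,0,0.1,85],[0.83,-0.8,0.4,0,0,0.1,85],[0,0,0.3,0,0,0.1,85],[0,0,0.3,0,0,0.1,85],[0,0,0,0,0,0,85],[0,0,0,0,0,0,85]]]'
python3 - <<'E'
from h import *
T=tool();np.save('T1.npy',T);im=capture('wrist');cv2.imwrite('pics/w1.png',im)
E
```

```text
time_s: 3.3
eef_pos: [438.5, 401.7, 176.8]
ee_rot: [-0.0, 0.983, 0.185, 0.0]
force: [0.5, -0.1, -0.2]
grip_width: 0.994
grip_force: 0.0
```

View pics/w1.png

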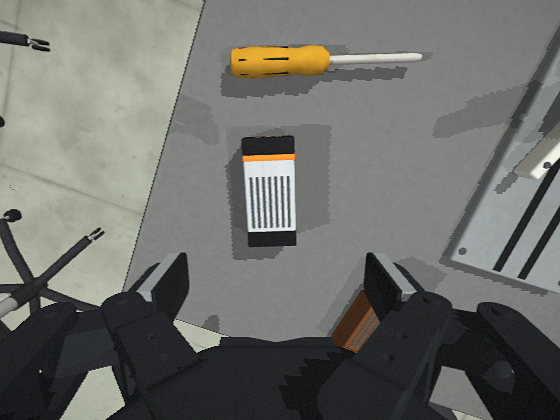

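The wrist view shows the module with top corners at about (243,137), (294,136), (297,245), (248,245) and its orange band at row 158. The screwdriver handle is well ahead of it at row 62, and the copper block is off at (355,320).

```bash
python3 - <<'E'
from h import *
np.set_printoptions(precision=1,suppress=True)
T=np.load('T1.npy');w=cam('wrist',T);t=cam('top')
def masks(im,box):
    x0,y0,x1,y1=box; hsv=cv2.cvtColor(im,cv2.COLOR_BGR2HSV); h,s,v=cv2.split(hsv)
    M=np.zeros(h.shape,bool);M[y0:y1,x0:x1]=1
    return M&(s>140)&(h<22)&(v>120), M&(s<60)&(v>150), M&(v<45)
W=cv2.imread('pics/w1.png');P=cv2.imread('pics/top0.png')
for im,box,c,n in((W,(235,125,305,250),w,'w'),(P,(150,210,195,270),t,'t')):
    o,a,k=masks(im,box)
    for nm,m in(('or',o),('al',a)):
        r=cv2.minAreaRect(np.argwhere(m)[:,::-1].astype(np.float32));b=cv2.boxPoints(r);print(n,nm,b.ravel(),np.argwhere(m)[:,::-1].mean(0)); print(onz(c,b,36)[:,:2].ravel())
    g=cv2.cvtColor(im,cv2.COLOR_BGR2GRAY)
    if n=='w': print(g[125:260,255],g[190,235:310])
ow=np.argwhere(masks(W,(235,125,305,250))[0])[:,::-1].mean(0);ot=np.argwhere(masks(P,(150,210,195,270))[0])[:,::-1].mean(0)
print('band tri',tri(w,ow,t,ot))
E
```

```text
w or [241.8 155.3 294.  153.2 294.2 159.  242.  161.1] [268.5 157.2]
[463.6 446.4 483.4 400.9 478.4 398.7 458.6 444.4]
w al [243.6 161.3 293.9 159.5 296.5 229.9 246.1 231.7] [270.3 192.8]
[459.  443.  478.  398.7 413.  369.6 392.7 416.7]
[129 120 118 119 121 123 120 121 120 115 106  80  68  31  38  41  35  36
  38  36  33  40  34  36  36  36  38  35  37  14 164 176 182 175 170 162
 209 229 227 225 226 225 227 225 226 225 225 226 225 227 227 230 191 191
 188 196 188 199 199 198 194 207 211 207 205 200 221 219 217 214 234 232
 231 219 231 232 234 233 233 234 233 233 231 234 232 232 231 232 230 230
 232 231 204 204 214 189 191 191 194 197 178 178 177 187 226 228 197  21
  37  33  35  32  32  32  35  34  31  30  28  36  34  23 101  93  92  91
  89  95  92  94  95  91  95  89 136] [ 84  82  83  80  80  80  78  83  80  77 144 216 229 229 203 121  80 121
 199 233 200 114  81 103 187 233 217 151  79  99 188 223 222 195  84  78
 171 233 233 197  87  83 140 214 236 203 105  79 149 223 237 201  96  81
 116 193 230 228 231 199 120 116 115 119 118 116 115 114 115 114 113 115
 115 114 115]
t or [155.  228.9 174.6 220.  175.5 222.1 156.  231. ] [165.2 225.6]
[463.3 446.8 483.  402.5 478.2 400.2 458.5 444.5]
t al [156.1 231.  175.5 223.  187.2 251.6 167.9 259.5] [170.6 238.6]
[458.6 444.2 476.3 400.3 411.8 372.6 394.2 416.2]
band tri [[470.8 422.7  38.1   1.5]]
```

```bash
python3 - <<'E'
from h import *
np.set_printoptions(precision=1,suppress=True)
T=np.load('T1.npy');w=cam('wrist',T)
F=onz(w,[[268.5,137.5],[272.3,245.8]],36);C=onz(w,[[268,156.5],[270.3,195]],36);print(F,C,np.linalg.norm(F[0]-F[1]))
d=F[0]-F[1];print('yaw',np.degrees(np.arctan2(d[1],d[0])),'centre',F.mean(0))
c=np.array([*F.mean(0)[:2],2.]);print('tool-frame delta',T[:3,:3].T@(c-T[:3,3]),'tool yaw',np.degrees(np.arctan2(T[1,0],T[0,0])))
# dock from top view
im=cv2.imread('pics/top0.png');t=cam('top');hsv=cv2.cvtColor(im,cv2.COLOR_BGR2HSV)
b=(hsv[...,0]>100)&(hsv[...,0]<125)&(hsv[...,1]>120);b[:,:265]=0;b[:,325:]=0;b[:105]=0;b[160:]=0
r=cv2.boxPoints(cv2.minAreaRect(np.argwhere(b)[:,::-1].astype(np.float32)));print('roof',r,onz(t,r,57))
rails=(hsv[...,2]<40);rails[:,:280]=0;rails[:,312:]=0;rails[:158]=0;rails[240:]=0
n,l,st,_=cv2.connectedComponentsWithStats(rails.astype(np.uint8))
for i in range(1,n):
    if st[i,4]>80:
        p=onz(t,np.argwhere(l==i)[:,::-1],12)[:,:2];v=cv2.fitLine(p.astype(np.float32),2,0,.01,.01).ravel();print(st[i],v,np.degrees(np.arctan(v[1]/v[0])))
        print('x range',p[:,0].min(),p[:,0].max())
E
```

```text
[[488.2 428.6  36. ]
 [387.9 386.2  36. ]] [[471.6 422.8  36. ]
 [437.4 407.4  36. ]] 108.91489336901746
yaw 22.90887536228669 centre [438.1 407.4  36. ]
tool-frame delta [  1.6  -5.5 174.8] tool yaw 21.2856634249612
roof [[274.8 114. ]
 [308.1 111.6]
 [310.7 147.9]
 [277.4 150.3]] [[721.  174.2  57. ]
 [725.8  98.3  57. ]
 [640.4  94.1  57. ]
 [635.7 169.   57. ]]
[285 158  10  80 304] [  1.    0.1 542.  141.3] 3.5635693
x range 444.5317692646155 628.8040631093478
[299 158  11  79 296] [  1.    0.1 541.1 109.1] 3.5410974
x range 446.4689549704127 628.4354144752024
```

```bash
python3 -m crank '[[[0.06,-0.22,0.7,0,0,-0.21,85],[0,0,1,0,0,0,85],[0,0,1,0,0,0,85],[0,0,1,0,0,0,85],[0,0,1,0,0,0,85],[0,0,1,0,0,0,85],[0,0,0.8,0,0,0,85],[0,0,0.4,0,0,0,85]]]'
python3 -m crank '[[[0,0,0,0,0,0,70],[0,0,0,0,0,0,60],[0,0,0,0,0,0,52],[0,0,0,0,0,0,46],[0,0,0,0,0,0,40],[0,0,0,0,0,0,40],[0,0,0,0,0,0,40],[0,0,0,0,0,0,40]]]' 30
```

```text
time_s: 4.15
eef_pos: [437.6, 407.4, 2.8]
ee_rot: [0.0, 0.98, 0.199, -0.001]
force: [-0.0, 0.3, 0.2]
grip_width: 0.992
grip_force: 0.0
time_s: 4.95
eef_pos: [438.6, 408.4, 5.2]
ee_rot: [-0.0, 0.98, 0.199, 0.001]
force: [0.1, -0.5, 6.8]
grip_width: 0.578
grip_force: 32.8
```

```bash
python3 -m crank '[[[0,0,-0.4,0,0,0,40],[0,0,-0.8,0,0,0,40],[0,0,-1,0,0,0,40],[0,0,-1,0,0,0,40],[0,0,-0.8,0,0,0,40],[-0.17,0.96,0,0,0,0,40],[-0.17,0.96,0,0,0,0,40],[-0.17,0.96,0,0,0,0,40]]]'
python3 -m crank '[[[-0.17,0.96,0,0,0,0,40],[-0.17,0.96,0,0,0,0,40],[-0.17,0.96,0,0,0,0,40],[-0.17,0.96,0,0,0,0,40],[-0.17,0.96,0,0,0,0,40],[-0.17,0.96,0,0,0,0,40],[-0.17,0.96,0,0,0,0,40],[-0.17,0.96,0,0,0,0,40]]]'
python3 -m crank '[[[-0.17,0.96,0,0,0,0,40],[0,0,0,0,0,0.6,40],[0,0,0,0,0,0.6,40],[0,0,0,0,0,0.6,40],[0,0,0,0,0,0.63,40],[0,0,0,0,0,0,40],[0,0,0,0,0,0,40],[0,0,0,0,0,0,40]]]'
python3 - <<'E'
from h import *
T=tool();np.save('T2.npy',T);im=capture('wrist');cv2.imwrite('pics/w2.png',im);print(T[:3,3])
E
```

```text
time_s: 5.75
eef_pos: [454.1, 335.9, 104.3]
ee_rot: [0.0, 0.98, 0.2, -0.0]
force: [0.1, -0.7, -2.8]
grip_width: 0.58
grip_force: 32.0
time_s: 6.55
eef_pos: [497.9, 145.8, 104.2]
ee_rot: [-0.0, 0.98, 0.199, -0.0]
force: [0.6, -0.4, -3.1]
grip_width: 0.578
grip_force: 32.0
time_s: 7.35
eef_pos: [503.4, 123.0, 103.9]
ee_rot: [0.0, 0.999, 0.032, -0.0]
force: [0.2, 0.0, -2.9]
grip_width: 0.581
grip_force: 32.2
[503.40293357 122.97130763 103.9382105 ]
```

View pics/w2.png

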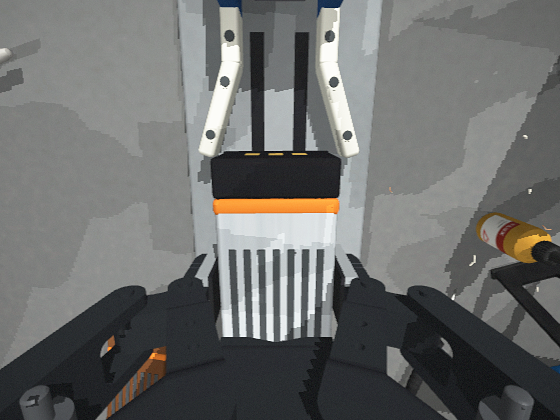

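The module is held squarely: orange band at row 206, front edge at row 155, between columns 212 and 340. The white guides lie ahead, with mouth tips at (212,155) and (345,155) and the bends at about (225,82) and (322,82). The rails are at columns 257 and 301.

```bash
python3 - <<'E'
from h import *
np.set_printoptions(precision=1,suppress=True)
T=np.load('T2.npy');w=cam('wrist',T);W=cv2.imread('pics/w2.png');hsv=cv2.cvtColor(W,cv2.COLOR_BGR2HSV);t=cam('top')
m=(hsv[...,2]>175)&(hsv[...,0]>12)&(hsv[...,0]<40)&(hsv[...,1]>12);m[160:]=0;m[:10]=0
for r in range(14,158,12):
    c=np.where(m[r,195:365])[0]+195;L=c[c<276];Rr=c[c>276]
    if len(L) and len(Rr): 
        p=onz(w,[[L.min(),r],[L.max(),r],[Rr.min(),r],[Rr.max(),r]],36);print(r,L.min(),L.max(),Rr.min(),Rr.max(),p[[0,1,2,3],:2].ravel())
k=hsv[...,2]<45
print('rails',[ (r,np.where(k[r,240:320])[0][[0,-1]]+240, onz(w,[[np.where(k[r,240:320])[0][0]+240,r],[np.where(k[r,240:320])[0][-1]+240,r]],12)[:,:2].mean(0)) for r in (45,75,105,140)])
# guide screws height check: dark dots in wrist
# module
o=(hsv[...,1]>140)&(hsv[...,0]<22)&(hsv[...,2]>120);o[:190]=0;o[222:]=0;p=np.argwhere(o)[:,::-1];p=p[(p[:,0]>205)&(p[:,0]<345)]
print('band px',p.mean(0),p.min(0),p.max(0)); print(onz(w,[p.mean(0),[213,p[:,1].mean()],[339,p[:,1].mean()],[276,158]],134.5))
E
```

```text
14 221 235 323 339 [635.1 165.8 635.6 157.  639.1 101.7 639.8  91.6]
26 221 236 322 332 [628.4 165.7 629.  156.1 632.4 101.6 632.8  95.3]
38 222 236 321 338 [621.6 164.9 622.1 156.  625.5 101.5 626.2  90.7]
50 221 239 320 320 [614.5 165.5 615.3 153.8 618.6 101.5 618.6 101.5]
62 236 237 320 336 [608.  155.6 608.1 154.9 611.5 100.8 612.2  90.3]
74 218 236 322 323 [600.  167.2 600.8 155.4 604.4  98.7 604.4  98. ]
86 215 232 325 330 [592.5 169.1 593.2 157.8 597.1  95.9 597.3  92.6]
98 212 229 328 331 [584.9 171.1 585.6 159.7 589.8  93.1 589.9  91.1]
110 209 226 332 333 [577.  173.1 577.8 161.5 582.3  89.6 582.3  88.9]
122 206 222 335 336 [569.  175.1 569.7 164.1 574.6  86.6 574.6  86. ]
134 203 219 340 352 [560.9 177.2 561.6 166.1 566.9  82.3 567.4  73.9]
146 199 215 343 344 [552.5 180.  553.2 168.8 558.9  79.2 558.9  78.5]
rails [(45, array([251, 307]), array([625.7, 128.3])), (75, array([251, 306]), array([605.8, 127.4])), (105, array([252, 294]), array([584.6, 130.2])), (140, array([252, 304]), array([559.2, 124.7]))]
band px [276.2 205.3] [213 198] [338 214]
[[538.8 125.  134.5]
 [537.2 149.9 134.5]
 [540.4 100.2 134.5]
 [557.3 126.2 134.5]]
```

```bash
python3 -m crank '[[[0,0.05,0.9,0,0,0,40],[0,0,0.9,0,0,0,40],[0,0,0.8,0,0,0,40],[0,0,0.4,0,0,0,40],[0,0,0.2,0,0,0,40],[0,0,0.1,0,0,0,40],[0,0,0.04,0,0,0,40],[0,0,0,0,0,0,40]]]'
```

```text
time_s: 8.2
eef_pos: [503.9, 121.7, 20.8]
ee_rot: [0.0, 1.0, 0.031, 0.001]
force: [0.5, 0.3, -2.9]
grip_width: 0.576
grip_force: 32.1
```

```bash
python3 -m crank '[[[0,0,0.04,0,0,0,40],[0,0,0.04,0,0,0,40],[0,0,0.04,0,0,0,40],[0,0,0.02,0,0,0,40],[0,0,0,0,0,0,40],[0,0,0,0,0,0,40],[0,0,0,0,0,0,40],[0,0,0,0,0,0,40]]]'
```

```text
time_s: 9.0
eef_pos: [503.8, 121.7, 17.2]
ee_rot: [-0.0, 1.0, 0.031, 0.0]
force: [-2.2, 0.3, 5.9]
grip_width: 0.58
grip_force: 33.1
```

```bash
python3 -m crank '[[[0,0,-0.02,0,0,0,55],[0,0,0,0,0,0,62],[0,0,0,0,0,0,75],[0,0,0,0,0,0,78],[0,0,0,0,0,0,78],[0,0,-0.5,0,0,0,78],[0,0,-1,0,0,0,78],[0,0,-1,0,0,0,78]]]'
python3 -m crank '[[[0,0,-1,0,0,0,78],[-1,0,-0.8,0,0,0,40],[-1,0,0,0,0,0,0],[-1,0,0,0,0,0,0],[-1,0,0,0,0,0,0],[0,0,0,0,0,0,0],[0,0,0,0,0,0,0],[0,0,0,0,0,0,0]]]'
python3 - <<'E'
from h import *
T=tool();np.save('T3.npy',T);im=capture('wrist');cv2.imwrite('pics/w3.png',im);print(T[:3,3])
E
```

```text
time_s: 9.8
eef_pos: [503.4, 121.7, 81.2]
ee_rot: [-0.0, 1.0, 0.031, -0.0]
force: [-0.1, -0.3, -0.2]
grip_width: 0.914
grip_force: 0.0
time_s: 10.6
eef_pos: [404.7, 115.5, 125.3]
ee_rot: [0.0, 1.0, 0.031, 0.001]
force: [-0.6, 0.6, 0.7]
grip_width: -0.0
grip_force: 0.0
[404.71665728 115.45546351 125.28083816]
```

View pics/w3.png

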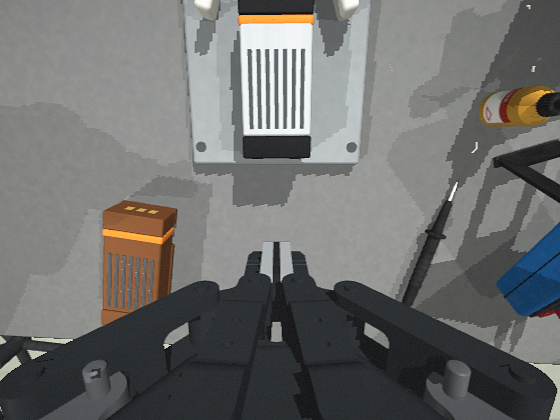

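The module sits straight on the deck, back edge at row 158 between columns 243 and 311, and its front is between the guide tips. The copper block at (138,260) is clear to the left.

```bash
python3 - <<'E'
from h import *
np.set_printoptions(precision=1,suppress=True)
T=np.load('T3.npy');w=cam('wrist',T);W=cv2.imread('pics/w3.png');hsv=cv2.cvtColor(W,cv2.COLOR_BGR2HSV)
print('back',onz(w,[[243.5,158],[311,158],[277,158],[239,25],[314,25]],48))
print('deck back corners',onz(w,[[193,163],[362,163]],12))
b=onz(w,[[277,158]],48)[0];print('delta tool',T[:3,:3].T@(np.r_[b[:2],22]-T[:3,3]))
print(hsv[128:165:2,260,2])
# second view of the dock/module from top camera (arm may occlude)
im=capture('top');cv2.imwrite('pics/top1.png',im);t=cam('top')
print('proj',proj(t,[b]))
E
```

```text
back [[446.6 141.9  48. ]
 [449.7  92.   48. ]
 [448.1 117.2  48. ]
 [533.9 147.7  48. ]
 [536.9  98.1  48. ]]
deck back corners [[436.  189.1  12. ]
 [444.8  43.2  12. ]]
delta tool [ 43.3   1.  103.3]
[ 96 248 246 215  46  47  49  46  50  46  47  44  43  44  44  23 132 129
  99]
proj [[301.6 233.8]]
```

```bash
python3 -m crank '[[[0,0.04,0.9,0,0,0,0],[0,0,0.9,0,0,0,0],[0,0,0.9,0,0,0,0],[0,0,0.8,0,0,0,0],[0,0,0.4,0,0,0,0],[0.3,0,0.05,0,0,0,0],[0.3,0,0,0,0,0,0],[0,0,0,0,0,0,0]]]'
python3 -m crank '[[[0.2,0,0,0,0,0,0],[0.2,0,0,0,0,0,0],[0.2,0,0,0,0,0,0],[0.2,0,0,0,0,0,0],[0.2,0,0,0,0,0,0],[0.2,0,0,0,0,0,0],[0,0,0,0,0,0,0],[0,0,0,0,0,0,0]]]'
```

```text
time_s: 11.5
eef_pos: [420.7, 115.4, 26.9]
ee_rot: [0.0, 1.0, 0.031, 0.001]
force: [0.6, -0.0, 0.6]
grip_width: 0.002
grip_force: 0.0
time_s: 12.3
eef_pos: [448.7, 117.3, 26.0]
ee_rot: [-0.0, 1.0, 0.031, -0.0]
force: [-0.1, -0.0, 0.0]
grip_width: 0.004
grip_force: 0.0
```

```bash
cat >> h.py <<'E'
def band(save=None):
    T=tool();w=cam('wrist',T);W=capture('wrist')
    if save: cv2.imwrite(save,W)
    hsv=cv2.cvtColor(W,cv2.COLOR_BGR2HSV)
    o=((hsv[...,1]>140)&(hsv[...,0]<22)&(hsv[...,2]>120));o[:,:200]=0;o[:,350:]=0;o[300:]=0
    p=np.argwhere(o)[:,::-1]
    if len(p)<30: print('no band',len(p));return
    P=onz(w,[p.mean(0)],48)[0]; a=np.radians(3.6);ax=np.array([np.cos(a),np.sin(a)])
    f=P[:2]+18.5*ax; d=f-[606.2,128.3]
    print('px',p.mean(0),len(p),'front',f,'past throat',d@ax,'lat',d@[-ax[1],ax[0]],'back-TCP',(f-T[:2,3])@ax-110)
E
python3 -c "
from h import *
band('pics/w4.png')"
```

```text
px [274.17198068  22.13429952] 2070 front [569.09869448 125.20464587] past throat -37.22245346728862 lat -0.759635909257247 back-TCP 10.624621756431893
```

```bash
python3 -m crank '[[[0.16,0,0,0,0,0,0],[0.16,0,0,0,0,0,0],[0.16,0,0,0,0,0,0],[0.16,0,0,0,0,0,0],[0.16,0,0,0,0,0,0],[0.16,0,0,0,0,0,0],[0.16,0,0,0,0,0,0],[0.1,0,0,0,0,0,0]]]'
python3 -c "
from h import *
band()"
python3 -m crank '[[[0.1,0,0,0,0,0,0],[0.1,0,0,0,0,0,0],[0.1,0,0,0,0,0,0],[0.1,0,0,0,0,0,0],[0.1,0,0,0,0,0,0],[0.1,0,0,0,0,0,0],[0.1,0,0,0,0,0,0],[0.1,0,0,0,0,0,0]]]'
python3 -c "
from h import *
band('pics/w5.png')"
```

```text
time_s: 13.15
eef_pos: [479.6, 119.2, 26.0]
ee_rot: [-0.0, 1.0, 0.031, 0.0]
force: [-0.6, -0.3, -0.6]
grip_width: -0.002
grip_force: 0.5
px [274.53126426  25.62802373] 2191 front [598.83784049 126.89656552] past throat -7.435754352339391 lat -0.9383913051624281 back-TCP 9.516923625243805
time_s: 14.0
eef_pos: [499.3, 120.4, 26.0]
ee_rot: [0.0, 1.0, 0.031, -0.0]
force: [-0.9, -0.1, -1.0]
grip_width: 0.002
grip_force: 0.4
px [274.4700503   25.62139918] 2187 front [618.59365518 128.16791709] past throat 12.36090558194331 lat -0.9100263181745168 back-TCP 9.52046405381165
```

```bash
python3 -m crank '[[[0.1,0,0,0,0,0,0],[0.1,0,0,0,0,0,0],[0.1,0,0,0,0,0,0],[0.1,0,0,0,0,0,0],[0.1,0,0,0,0,0,0],[0.1,0,0,0,0,0,0],[0.06,0,0,0,0,0,0],[0.04,0,0,0,0,0,0]]]'
python3 -m crank '[[[0.05,0,0,0,0,0,0],[0.05,0,0,0,0,0,0],[0.05,0,0,0,0,0,0],[0.05,0,0,0,0,0,0],[0.05,0,0,0,0,0,0],[0.05,0,0,0,0,0,0],[0.05,0,0,0,0,0,0],[0.05,0,0,0,0,0,0]]]'
```

```text
time_s: 14.85
eef_pos: [516.7, 121.5, 26.1]
ee_rot: [0.0, 1.0, 0.031, 0.0]
force: [-1.0, -0.8, -0.0]
grip_width: -0.005
grip_force: 0.5
time_s: 15.65
eef_pos: [526.7, 122.1, 26.1]
ee_rot: [-0.0, 1.0, 0.031, -0.0]
force: [-0.7, 0.0, 0.3]
grip_width: -0.003
grip_force: 0.4
```

```bash
python3 -m crank '[[[0.05,0,0,0,0,0,0],[0.05,0,0,0,0,0,0],[0.05,0,0,0,0,0,0],[0.05,0,0,0,0,0,0],[0.05,0,0,0,0,0,0],[0.05,0,0,0,0,0,0],[0.05,0,0,0,0,0,0],[0.05,0,0,0,0,0,0]]]'
```

```text
time_s: 16.45
eef_pos: [536.5, 122.8, 25.9]
ee_rot: [-0.0, 1.0, 0.031, -0.0]
force: [-3.8, -0.3, -0.4]
grip_width: 0.002
grip_force: 2.2
```

```bash
python3 -m crank '[[[0.05,0,0,0,0,0,0],[0.05,0,0,0,0,0,0],[0.05,0,0,0,0,0,0],[0.05,0,0,0,0,0,0],[0.05,0,0,0,0,0,0],[0.04,0,0,0,0,0,0],[0.04,0,0,0,0,0,0],[0.04,0,0,0,0,0,0]]]'
python3 -m crank '[[[0.04,0,0,0,0,0,0],[0.04,0,0,0,0,0,0],[0.04,0,0,0,0,0,0],[0.04,0,0,0,0,0,0],[0.04,0,0,0,0,0,0],[0.04,0,0,0,0,0,0],[0.04,0,0,0,0,0,0],[0.04,0,0,0,0,0,0]]]'
```

```text
time_s: 17.25
eef_pos: [545.8, 123.4, 26.0]
ee_rot: [-0.0, 1.0, 0.031, -0.0]
force: [-4.0, 0.5, -0.9]
grip_width: -0.001
grip_force: 2.2
time_s: 18.05
eef_pos: [553.8, 123.8, 26.0]
ee_rot: [0.0, 1.0, 0.031, -0.0]
force: [-4.2, 0.8, -0.7]
grip_width: 0.001
grip_force: 2.5
```

Now I use small steps, watching for the latch.

```bash
python3 -m crank '[[[0.02,0,0,0,0,0,0],[0.02,0,0,0,0,0,0],[0.02,0,0,0,0,0,0],[0.02,0,0,0,0,0,0],[0.02,0,0,0,0,0,0],[0.02,0,0,0,0,0,0],[0.02,0,0,0,0,0,0],[0.02,0,0,0,0,0,0]]]'
```

```text
time_s: 18.85
eef_pos: [557.7, 124.1, 26.0]
ee_rot: [-0.0, 1.0, 0.031, -0.0]
force: [-5.7, 0.2, -0.9]
grip_width: 0.005
grip_force: 2.6
```

```bash
python3 -m crank '[[[0.02,0,0,0,0,0,0],[0.02,0,0,0,0,0,0],[0.02,0,0,0,0,0,0],[0.02,0,0,0,0,0,0],[0.02,0,0,0,0,0,0],[0,0,0,0,0,0,0],[0,0,0,0,0,0,0],[0,0,0,0,0,0,0]]]'
```

```text
time_s: 19.65
eef_pos: [560.2, 124.2, 26.1]
ee_rot: [0.0, 1.0, 0.031, -0.0]
force: [-5.1, 0.5, -0.9]
grip_width: 0.001
grip_force: 2.5
```

```bash
python3 -m crank '[[[0.02,0,0,0,0,0,0],[0.02,0,0,0,0,0,0],[0.02,0,0,0,0,0,0],[0.02,0,0,0,0,0,0],[0,0,0,0,0,0,0],[0,0,0,0,0,0,0],[0,0,0,0,0,0,0],[0,0,0,0,0,0,0]]]'
```

```text
time_s: 20.45
eef_pos: [562.2, 124.3, 26.0]
ee_rot: [0.0, 1.0, 0.031, -0.0]
force: [-5.1, -0.6, -0.7]
grip_width: -0.002
grip_force: 2.6
```

```bash
python3 -m crank '[[[0.02,0,0,0,0,0,0],[0.02,0,0,0,0,0,0],[0.02,0,0,0,0,0,0],[0.02,0,0,0,0,0,0],[0,0,0,0,0,0,0],[0,0,0,0,0,0,0],[0,0,0,0,0,0,0],[0,0,0,0,0,0,0]]]'
```

```text
time_s: 21.25
eef_pos: [562.9, 124.5, 26.0]
ee_rot: [0.0, 1.0, 0.031, -0.002]
force: [-12.9, -1.4, 4.2]
grip_width: -0.003
grip_force: 6.2
```

```bash
python3 -m crank '[[[0.02,0,0,0,0,0,0],[0.02,0,0,0,0,0,0],[0.02,0,0,0,0,0,0],[0,0,0,0,0,0,0],[0,0,0,0,0,0,0],[0,0,0,0,0,0,0],[0,0,0,0,0,0,0],[0,0,0,0,0,0,0]]]'
```

```text
time_s: 22.05
eef_pos: [562.9, 124.6, 25.6]
ee_rot: [0.0, 1.0, 0.031, -0.004]
force: [-19.1, -1.5, 7.4]
grip_width: 0.001
grip_force: 9.5
```

The force climbed with no motion at 562.9, so this is the rigid stop, past home. I back off gently and check whether it stays.

```bash
python3 -m crank '[[[-0.04,0,0,0,0,0,0],[-0.04,0,0,0,0,0,0],[-0.04,0,0,0,0,0,0],[-0.04,0,0,0,0,0,0],[-0.08,0,0,0,0,0,0],[-0.1,0,0,0,0,0,0],[-0.2,0,0,0,0,0,0],[-0.4,0,0,0,0,0,0]]]'
python3 -m crank '[[[-0.7,0,0,0,0,0,0],[-1,0,0,0,0,0,0],[-1,0,0,0,0,0,0],[-1,0,-0.5,0,0,0,0],[0,0,-1,0,0,0,0],[0,0,-1,0,0,0,0],[0,0,-1,0,0,0,0],[0,0,0,0,0,0,0]]]'
python3 -c "
from h import *
W=capture('wrist');T=tool();cv2.imwrite('pics/w6.png',W);np.save('T6.npy',T);print(T[:3,3])"
```

```text
time_s: 22.85
eef_pos: [542.9, 123.0, 26.5]
ee_rot: [0.0, 1.0, 0.031, 0.001]
force: [-0.0, -0.4, 0.0]
grip_width: 0.002
grip_force: 0.0
time_s: 23.65
eef_pos: [451.8, 117.4, 116.7]
ee_rot: [0.0, 1.0, 0.031, 0.004]
force: [0.2, -0.5, -0.5]
grip_width: -0.0
grip_force: 0.0
[450.81557496 117.36697969 114.89365725]
```

View pics/w6.png

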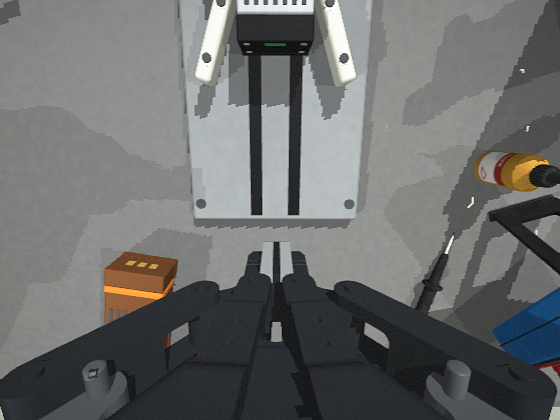

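The module stays deep in the sleeve: its back face spans about rows 40–55 with the green mark at row 44, and it hides the bends of the guides. The bystanders are undisturbed.

```bash
python3 - <<'E'
from h import *
np.set_printoptions(precision=1,suppress=True)
T=np.load('T6.npy');w=cam('wrist',T)
W=cv2.imread('pics/w6.png');print(W[5:62,260].max(1))
a=np.radians(3.6);ax=np.array([np.cos(a),np.sin(a)])
print('top z48, bottom z12', onz(w,[[275,39]],48),onz(w,[[275,55]],12))
for px,z in(([275,39],48),([275,55],12)): print('front past throat',(onz(w,[px],z)[0,:2]-[606.2,128.3])@ax+110)
E
python3 -m crank '[[[-0.4,0,-0.5,0,0,0,0],[0,0,0,0,0,0,0],[0,0,0,0,0,0,0],[0,0,0,0,0,0,0],[0,0,0,0,0,0,0],[0,0,0,0,0,0,0],[0,0,0,0,0,0,0],[0,0,0,0,0,0,0]]]'
python3 - <<'E'
from h import *
T=tool();w=cam('wrist',T);W=capture('wrist');cv2.imwrite('pics/w7.png',W);c=W[:,260].max(1);print(c[:80]);t=proj(w,[[571.5,125.5,12],[571.5,125.5,48]]);print(t)
E
```

```text
[239 238 238 238 239 239 213 178 149  73  37  46  49  48  53  46  48  49
  44  46  45  45  48  50  45  49  48  47  46  52  52  50  46  49  50  36
  26  20  22  22  21  18  23  18  22  23  23  10  36  18  40  61  58  59
  60  59  41]
top z48, bottom z12 [[570.7 125.1  48. ]] [[569.3 125.1  12. ]]
front past throat 74.3684623402437
front past throat 72.96200767662795
time_s: 24.5
eef_pos: [440.0, 116.7, 126.0]
ee_rot: [0.0, 1.0, 0.031, -0.0]
force: [0.4, -0.1, 0.9]
grip_width: -0.002
grip_force: 0.0
[50 43 49 48 49 49 49 49 48 47 49 49 45 48 48 49 47 48 51 49 46 48 48 38
 23 19 23 22 24 27 17 22 20 23 21 18 21 24 24 20 26 29 32 35 33 36 38 37
 34 33 31 34 39 31 34 33 38 33 36 36 39 33 35 31 39 36 34 32 32 37 40 32
 37 32 34 33 35 36 38 38]
[[274.82737816  39.19600113]
 [274.63649497  23.5596757 ]]
```

```bash
python3 -c "
from rig import *
print(finish_job())"
```

```text
the job is handed in; nothing more can be done
None
```

The module is in the dock and stayed fully home when I took the hand away: its front end is about 74 mm past the throat, peak push force read about 19 N, and the job was handed in at about 24.5 s.

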